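Release the lens barrel from the ratchet clamp

TASK

On the microscope bench a ratchet clamp holds a white lens barrel. Swing the clamp's pawl up out of the teeth first and leave it up, then draw the toothed bar back by its black knob as far as it goes, or at least 5 cm, so that the jaw stands well clear of the barrel. Leave the barrel standing in its place.

Things in the scene. Friction and masses are not known exactly. Their poses are not given: they have to be found in the camera images.
- pawl (a joint): Hinge angle of the pawl, rad. 0: nose down between two teeth, so the bar cannot be withdrawn (about 2 mm of play). It grows to 1.2 as the pawl swings up; from 0.2 the nose is clear of the teeth. The hinge is stiff (0.04 N m): the pawl stays at whatever angle it is left.
- pawl_grip (a point): Dark steel post 12 x 12 mm on the pawl's free end, upright over the bar, 84 mm above the bench; 14 mm of it above this point, 26 mm below. Pawl down: x level along the bar, the way it withdraws; z up. Hinge axis parallel to y, 41 mm along +x and 34 mm along -z from here; the post swings up, then towards +x. It turns freely between fingers pinching along y.
- bar_grip (a point): Grip point of the black upright knob, 18 mm in diameter, at the toothed steel bar's tail; 70 mm above the bench, its top 20 mm higher, 24 mm of it free below; 116 mm from pawl_grip at the start. x level along the bar, the way it withdraws, z up. The bar slides only along x, 70 mm to its stop, needs 2 to 3 N, stays where left.
- barrel_mid (a point): Centre of the clamped lens barrel, half-way up: a loose white cylinder 44 mm in diameter, 70 mm tall, upright on the clamp's 10 mm base plate between the fixed jaw and the bar's jaw. The empty clamp farther back, its pawl already up, is no part of the job.
Things that resemble listed ones, but are neither listed nor needed, are in the scene too. Of the things shaped like the part that bears barrel_mid, the white one is meant.

How it is judged:
By the outcome, as a careful person would: the job done as asked, in the order asked, and still so for the second after the job is handed in, with the robot touching nothing.
It also fails if it takes over 35 s, if anything falls off the work surface, if the arm or the gripper's body presses on something with over 40 N, if the wrist force passes 120 N, or if a joint passes its speed limit or range.

ROBOT

A 7-joint arm with a two-finger parallel gripper is mounted at the origin on the work surface. World frame = base frame: x ahead of the robot, y to its left, z up, the work surface at z = 0. Lengths are in m, angles in rad, forces in N, time in s.
With the tool pointing down it reaches from about 0.425 to 0.875 m from the base axis. Payload 4.7 kg.
Tool frame: the origin (TCP) lies at the very end of the fingers, on their centre line; the grasp point (between the pads) lies 19 mm behind it; z points along the fingers, x is the direction in which the jaws open and shut, and the axes are right-handed (so a half turn about z gives the same grasp; the last joint's range is limited). The gripper opens to 85 mm and grips with 20 to 120 N. Pads are 22 mm wide; open, the fingers measure 114 mm over their backs; the gripper's body (76 mm by 85 mm) begins 54 mm behind the grasp point. The pads swing forward as they close: fully open they stand 13 mm farther back than shut.
Start: joints at [-1.114, 0.321, -0.07, 1.45, 0.023, 1.371, -0.057], TCP at [0.279, 0.587, 0.195] pointing down, gripper open.
Joint ranges: [-2.86, 2.86], [-0.3, 2.09], [-1.38, 1.24], [0.06, 2.45], [-1.56, 4.7], [0.09, 2.05], [-2.69, 2.69]. Speed limits (rad/s): [2.57, 2.57, 3.14, 3.14, 3.14, 3.14, 3.14].

INTERFACE

Orientations are given as a unit quaternion [w, x, y, z].
In Python, from bench import sense, grab_frame, finish_job, search_frame, masks_of, mark_of gives the robot as it stands.
- The arm moves only by the tool move_arm, never from a script. Its argument "series" is a list that holds one entry, the list of rows, each a list of 7 numbers: the shift along the world's x, y, z in cm, then the turn, a rotation vector about the world's x, y, z in rad, then the finger opening in cm, from 0 to 8.54. A call has 1 to 12 rows; each row shifts and turns the pose as measured when the row begins; what a row does not reach is not made up. A row lasts 1/8 s, in which the tool goes at most 62.5 mm and 10.7 degrees, less where a joint would pass 70% of its speed; a pose out of reach is approached as far as the arm can. A call with a gripper value outside its range is refused whole. The fingers move at their own pace and stop on an object; the grip force is fixed at half the most. Time passes only in rows, so rows that do not move let the fingers close. It gives the time, the measured TCP pose, the force and the opening at its end, in the units of the state.
- sense(): the state, without advancing time (a new reading comes with each control period).
- grab_frame(name): name is "scene" or "top" or "wrist"; returns a dict with "pixels" (400x640x3 uint8, red, green, blue), "intrinsics" (3x3 intrinsics, pixels), "k1" (the pictures are not rectified: a ray, as slopes to the right and down, at radius r is drawn at 1 + k1 r^2 times it, then the intrinsics apply), "world_to_cam" (4x4, takes a point from world to camera coordinates); the wrist camera has in their place "tool_from_camera" (4x4, takes a point from camera to tool coordinates, whose origin is the TCP and whose axes are the tool frame's). Camera axes: x right, y down, z forward; pixel columns grow to the right and rows downward; lengths in m; the calibration is good to about 2 mm. A picture is of the moment at which its call begins: read the wrist's pose just before it. There is no depth.
- finish_job(): hands the job in, once; it reports no verdict.
Trained networks look in a picture, given as the dict that the camera call returned (one of the last four; its "shot" number tells which), for a name from the list of things; names that differ only in an ending like _2 or _b are one class to them, and where a whole thing is asked for, a point or a joint stands for the part that bears it (a point fixed in the world has none). Each returns a list of dicts, best first, with "p" (0 to 1); they miss things now and then, are a little off and sometimes report something else, mostly with a low value. They report only what shows in the picture. A call takes as long as a camera call. They do not tell look-alikes from the thing itself.
- search_frame(picture, query): "pixel" ([column, row] in pixels, amid what is visible of it).
- masks_of(picture, query): "mask" (400x640 bool, what is visible of it) and "pixel" ([column, row] in pixels, amid what is visible of it).
- mark_of(picture, query): "pixel" ([column, row] in pixels: a listed point, or the origin of a listed thing).
The state is a dict: "time": time; "q": joint angles; "qd": joint speeds; "joint_torque": joint torques, N m; "tcp_pos": TCP position; "tool_rot": TCP orientation; "force": force on the tool from outside, world axes, zero at the start; "torque": the same for the moment, N m; "width": finger opening in m.
Only numpy, scipy, OpenCV 4.12 (cv2) and the standard library are available. Lean on these libraries where they do the work, as an engineer would, in place of code of your own. Each camera call takes 0.05 s, during which the arm holds its last target.

## Working session

There is one attempt and no reset: what is moved stays moved. The work goes in short steps, Python scripts to look and compute and a tool call to move; the robot and the scene stay as the last step left them, time stands still between calls to the robot, and variables do not carry over. Pictures are saved under pics/ and viewed, and the job is handed in when it is done.

Besides the shell and the picture viewer there is one more tool, called as a command line: name --argument value ..., lists and objects as JSON in quotes. move_arm: Moves the arm, as the interface text tells. Its arguments: {"type":"object","properties":{"series":{"type":"array","items":{"type":"array","items":{"type":"array","items":{"type":"number"}}}}},"required":["series"]}

```bash
ls; mkdir -p pics
cat > h.py <<'E'
from bench import *
import numpy as np, cv2
def save(f,n): cv2.imwrite(f'pics/{n}.png',np.ascontiguousarray(f['pixels'][:,:,::-1]))
E
python3 - <<'E'
from h import *
s=sense();print(s['time'],s['tcp_pos'],s['tool_rot'],s['width'])
for c in ['scene','top']:
    f=grab_frame(c);save(f,c+'0')
    for q in ['pawl_grip','bar_grip','barrel_mid']:
        print(c,q,[(np.round(d['pixel']),round(d['p'],2)) for d in mark_of(f,q)])
E
```

```text
pics
0.0 [0.2783072  0.58671978 0.19402238] [ 5.67078907e-04  8.45126263e-01  5.34565860e-01 -7.86486430e-04] 0.08524034073235288
scene pawl_grip [(array([318., 174.]), 0.66)]
scene bar_grip [(array([321., 128.]), 0.55)]
scene barrel_mid [(array([314., 253.]), 0.92), (array([379., 306.]), 0.89), (array([292., 321.]), 0.81)]
top pawl_grip [(array([316., 236.]), 0.52)]
top bar_grip [(array([324., 312.]), 0.84)]
top barrel_mid [(array([303., 161.]), 0.9), (array([244., 131.]), 0.8), (array([316., 111.]), 0.73)]
```

View pics/scene0.png

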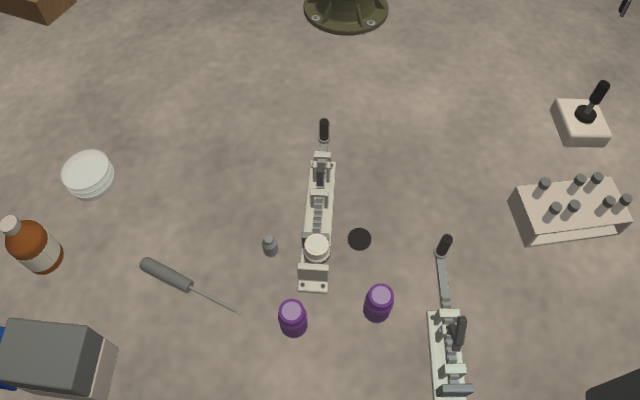

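View pics/top0.png

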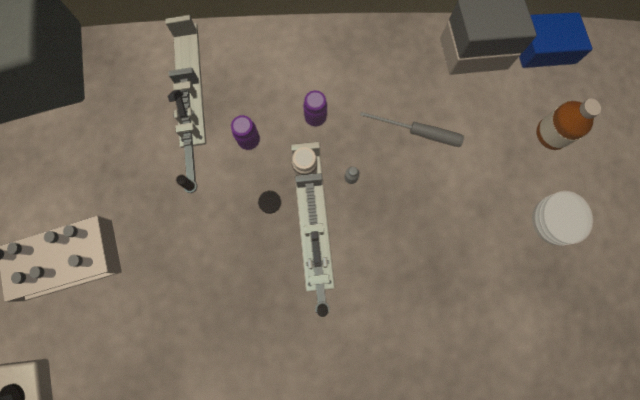

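The target clamp has the white barrel (scene 316,248; top 304,160). Its pawl is near scene (320,175) and top (316,240), and its knob near scene (323,128) and top (322,310). The second clamp at scene (447,350), top (187,90) is empty with its pawl up, so it is the decoy, and the purple cylinders are decoys too. Next I'll enlarge the crops and triangulate.

```bash
cat >> h.py <<'E'
def ray(f,px):
    K=np.array(f['intrinsics']);d=np.array([(px[0]-K[0,2])/K[0,0],(px[1]-K[1,2])/K[1,1]])
    u=d.copy()
    for _ in range(20): u=d/(1+f['k1']*(u@u))
    T=np.array(f['world_to_cam']);R=T[:3,:3]
    v=R.T@np.array([u[0],u[1],1]);return -R.T@T[:3,3],v/np.linalg.norm(v)
def tri(rs):
    A=np.zeros((3,3));b=np.zeros(3)
    for o,v in rs:
        P=np.eye(3)-np.outer(v,v);A+=P;b+=P@o
    x=np.linalg.solve(A,b);return x,[np.linalg.norm((np.eye(3)-np.outer(v,v))@(x-o)) for o,v in rs]
def atz(r,z): o,v=r;return o+v*(z-o[2])/v[2]
def proj(f,p):
    T=np.array(f['world_to_cam']);c=T[:3,:3]@p+T[:3,3];u=c[:2]/c[2];u=u*(1+f['k1']*(u@u));K=np.array(f['intrinsics']);return K[:2,:2]@u+K[:2,2]
E
python3 - <<'E'
from h import *
a=grab_frame('scene');b=grab_frame('top')
for q,z in [('pawl_grip',.084),('bar_grip',.07),('barrel_mid',.045)]:
    pa=mark_of(a,q);pb=mark_of(b,q)
    if pa and pb:
        ra=ray(a,pa[0]['pixel']);rb=ray(b,pb[0]['pixel'])
        x,e=tri([ra,rb]);print(q,x.round(4),np.round(e,4),atz(ra,z).round(4),atz(rb,z).round(4))
A=a['pixels'][110:300,270:390];B=b['pixels'][135:325,260:380]
im=np.hstack([cv2.resize(A,None,fx=3.1,fy=3.1,interpolation=2),cv2.resize(B,None,fx=3.1,fy=3.1,interpolation=2)])
cv2.imwrite('pics/crop.png',im[:,:,::-1])
E
```

```text
pawl_grip [0.5959 0.0214 0.0836] [0.004 0.004] [0.5957 0.0253 0.084 ] [0.5964 0.0175 0.084 ]
bar_grip [0.472  0.0087 0.0531] [0.0019 0.0019] [0.4863 0.0126 0.07  ] [0.4736 0.0069 0.07  ]
barrel_mid [ 0.7657  0.0882 -0.0404] [0.0577 0.0577] [0.8003 0.1391 0.045 ] [0.7335 0.0284 0.045 ]
```

View pics/crop.png

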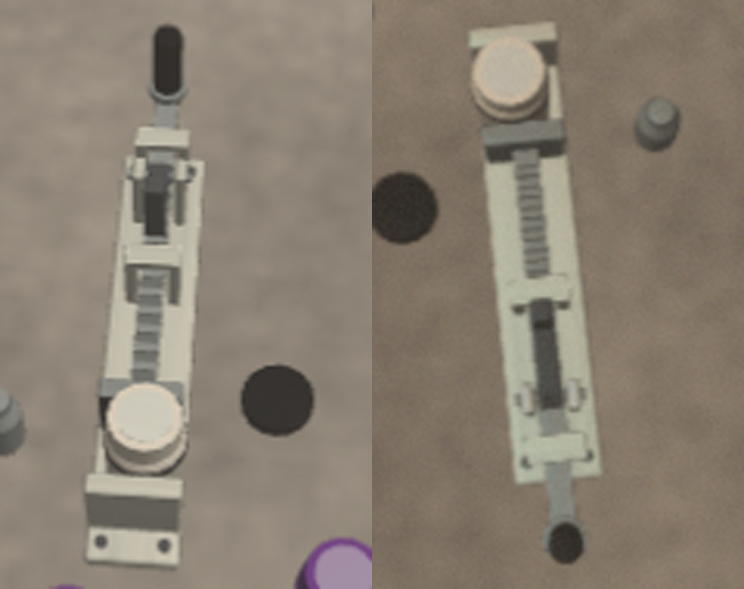

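Run:
```python
from h import *
a=grab_frame('scene');b=grab_frame('top')
S=lambda x,y:(270+x/3.1,110+y/3.1)
T=lambda x,y:(260+(x-372)/3.1,135+y/3.1)
for n,p,z in [('knobtop',(565,541),.09),('post top',(541,313),.098),('barreltop',(510,70),.08),('base near R',(601,470),.01),('near L',(515,482),.01),('far L',(470,35),.03),('far R',(556,25),.03)]:
    print(n,atz(ray(b,T(*p)),z).round(4))
for n,p,z in [('knobtop',(168,33),.09),('knobbot',(168,92),.046),('post top',(157,170),.098),('post bot',(154,237),.058),('barreltop',(146,412),.08)]:
    print('s',n,atz(ray(a,S(*p)),z).round(4))
g=masks_of(b,'pawl_grip');
for d in g[:2]: print(d['p'],d['pixel'],d['mask'].sum())
for f in (a,b): print(ray(f,(320,200))[0])
```

```text
knobtop [0.4836 0.0091 0.09  ]
post top [0.5953 0.0174 0.098 ]
barreltop [0.7287 0.0305 0.08  ]
base near R [ 0.5162 -0.0126  0.01  ]
near L [0.5112 0.0356 0.01  ]
far L [0.7672 0.055  0.03  ]
far R [0.7717 0.0045 0.03  ]
s knobtop [0.4806 0.0116 0.09  ]
s knobbot [0.4892 0.0131 0.046 ]
s post top [0.5881 0.0204 0.098 ]
s post bot [0.6054 0.0211 0.058 ]
s barreltop [0.7265 0.0345 0.08  ]
0.74 [316.6, 248.1] 262
[1.04713389 0.08652314 0.71894834]
[0.52565869 0.01119551 0.70374551]
```

The crop confirms it: the white barrel sits between the jaws, the pawl is down, and the knob end points toward the robot. My estimates are post ≈ (0.596, 0.019), knob ≈ (0.483, 0.010), and withdraw direction ≈ (-0.997, -0.08). I'll move above the post with the jaws opening along y.

move_arm --series '[[[1.5, -3, 1, 0, 0, 0.045, 5], [2.6, -4.7, 0.5, 0, 0, 0.045, 5], [2.6, -4.7, 0, 0, 0, 0.045, 5], [2.6, -4.7, 0, 0, 0, 0.045, 5], [2.6, -4.7, 0, 0, 0, 0.045, 5], [2.6, -4.7, 0, 0, 0, 0.045, 5], [2.6, -4.7, 0, 0, 0, 0.045, 5], [2.6, -4.7, 0, 0, 0, 0.045, 5], [2.6, -4.7, 0, 0, 0, 0.045, 5], [2.6, -4.7, 0, 0, 0, 0.045, 5], [2.6, -4.7, 0, 0, 0, 0.045, 5], [2.6, -4.7, 0, 0, 0, 0.03, 5]]]'

```text
time: 2.45
tcp_pos: [0.5831, 0.0275, 0.2127]
tool_rot: [-0.001, 0.667, 0.745, 0.004]
force: [1.2, 0.2, 0.6]
width: 0.0504
```

```bash
cat >> h.py <<'E'
from scipy.spatial.transform import Rotation as Ro
def wrist():
    s=sense();f=grab_frame('wrist');q=s['tool_rot']
    W=np.eye(4);W[:3,:3]=Ro.from_quat([q[1],q[2],q[3],q[0]]).as_matrix();W[:3,3]=s['tcp_pos']
    f['world_to_cam']=np.linalg.inv(W@np.array(f['tool_from_camera']));return s,f
E
python3 - <<'E'
from h import *
s,f=wrist();save(f,'w1');print(s['tcp_pos'],s['tool_rot'])
for q in ['pawl_grip','bar_grip']:
    print(q,[(np.round(d['pixel']),round(d['p'],2)) for d in mark_of(f,q)])
for n,p in [('post top',(.596,.019,.098)),('knobtop',(.483,.01,.09))]: print(n,proj(f,np.array(p)))
E
```

```text
[0.58313698 0.02753333 0.21267342] [-6.42035798e-04  6.66534239e-01  7.45465848e-01  3.51662944e-03]
pawl_grip [(array([302., 189.]), 0.94)]
bar_grip [(array([306.,  73.]), 0.95)]
post top [305.82790573 196.66618315]
knobtop [308.83810307  74.47084287]
```

View pics/w1.png

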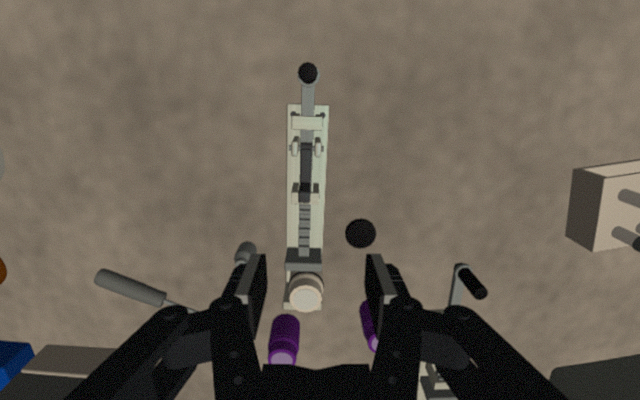

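Run:
```python
from h import *
im=cv2.imread('pics/w1.png')[55:315,260:350]
cv2.imwrite('pics/w1c.png',cv2.resize(im[:150],None,fx=5,fy=4,interpolation=2))
s,f=wrist()
for q,z in [('pawl_grip',.084),('bar_grip',.07)]:
    print(q,atz(ray(f,mark_of(f,q)[0]['pixel']),z))
print(atz(ray(f,(308,72)),.09), ray(f,(320,200)))
```

```text
pawl_grip [0.59672434 0.01621445 0.084     ]
bar_grip [0.47987903 0.00661754 0.07      ]
[0.48084644 0.0067248  0.09      ] (array([0.4989432 , 0.01449014, 0.39185369]), array([ 0.31861275,  0.04983947, -0.94657379]))
```

View pics/w1c.png

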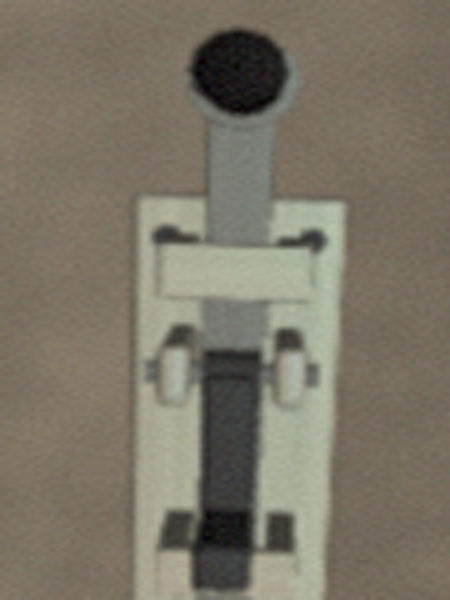

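move_arm --series '[[[0.7, -0.5, -1, 0, 0, -0.03, 3.6], [0.7, -0.55, -3, 0, 0, 0, 3.6], [0, 0, -3.5, 0, 0, 0, 3.6], [0, 0, -2.5, 0, 0, 0, 3.6], [0, 0, 0, 0, 0, 0, 3.6]]]'

```text
time: 3.38
tcp_pos: [0.5957, 0.026, 0.1076]
tool_rot: [-0.002, 0.676, 0.737, 0.004]
force: [-0.2, -0.4, 0.7]
width: 0.0359
```

Run:
```python
from h import *
s,f=wrist();save(f,'w2');print(s['tcp_pos'],s['tool_rot'],s['width'])
for q,z in [('pawl_grip',.084),('bar_grip',.07)]:
    for d in mark_of(f,q): print(q,d['pixel'],d['p'],atz(ray(f,d['pixel']),z))
```

```text
[0.59568041 0.02603783 0.10756412] [-0.00179538  0.67576312  0.73710584  0.00399518] 0.035933771693110336
pawl_grip [302.0, 222.5] 0.79 [0.59745191 0.0159329  0.084     ]
bar_grip [302.2, 41.8] 0.87 [0.48048715 0.00701319 0.07      ]
bar_grip [309.4, 333.3] 0.31 [0.70694251 0.02967084 0.07      ]
```

View pics/w2.png

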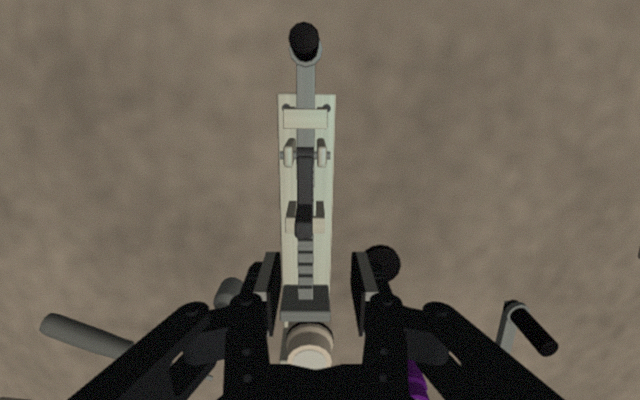

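move_arm --series '[[[0.1, -0.9, 0, 0, 0, 0, 3.6], [0, 0, 0, 0, 0, 0, 3.6]]]'

```text
time: 3.78
tcp_pos: [0.6011, 0.016, 0.1137]
tool_rot: [0.002, 0.676, 0.737, 0.008]
force: [-0.1, 0.6, -0.4]
width: 0.036
```

move_arm --series '[[[-0.3, 0, -1.5, -0.009, 0.014, 0, 3.6], [0, 0, -1.2, 0, 0, 0, 3.6], [0, 0, -0.8, 0, 0, 0, 3.6], [0, 0, 0, 0, 0, 0, 3.6]]]'

```text
time: 4.28
tcp_pos: [0.5975, 0.0163, 0.076]
tool_rot: [-0.001, 0.676, 0.737, -0.001]
force: [-0.7, -0.6, 0.0]
width: 0.0364
```

Run:
```python
from h import *
s,f=wrist();save(f,'w3');print(s['tcp_pos'],s['tool_rot'],s['width'])
for q,z in [('pawl_grip',.084),('bar_grip',.07)]:
    for d in mark_of(f,q): print(q,d['pixel'],d['p'],atz(ray(f,d['pixel']),z))
```

```text
[0.59750754 0.01633229 0.07601366] [-9.03534566e-04  6.75891980e-01  7.36999870e-01 -6.37408028e-04] 0.03642767709405664
pawl_grip [315.8, 240.1] 0.96 [0.59675655 0.0155118  0.084     ]
bar_grip [320.2, 31.7] 0.96 [0.48081483 0.00788872 0.07      ]
```

View pics/w3.png

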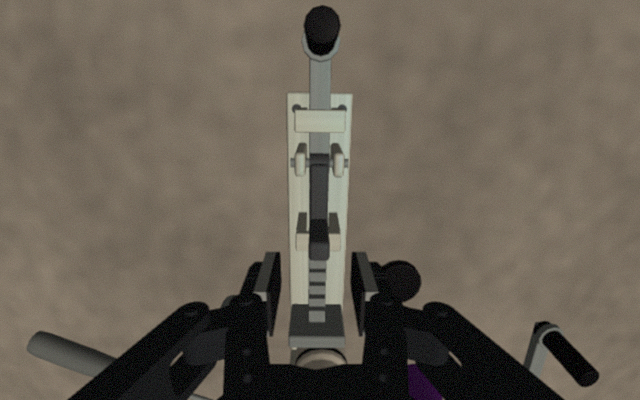

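The post is centred between the fingers and the image agrees with the calibration. I'll lower a little and close.

move_arm --series '[[[0, 0, -0.6, 0, 0, 0, 3.6], [0, 0, 0, 0, 0, 0, 3.6], [0, 0, 0, 0, 0, 0, 0.8], [0, 0, 0, 0, 0, 0, 0.8], [0, 0, 0, 0, 0, 0, 0.8], [0, 0, 0, 0, 0, 0, 0.8]]]'

```text
time: 5.18
tcp_pos: [0.5995, 0.0162, 0.0723]
tool_rot: [0.001, 0.676, 0.737, 0.001]
force: [0.0, -1.0, 0.4]
width: 0.0082
```

Run:
```python
from h import *
s,f=wrist();save(f,'w4');print(s['tcp_pos'],s['tool_rot'],s['width'],s['force'])
```

```text
[0.59945243 0.01623066 0.07225614] [5.79264028e-04 6.75990952e-01 7.36908754e-01 1.17706649e-03] 0.008163010863968994 [ 0.02099973 -0.96318769  0.38507391]
```

View pics/w4.png

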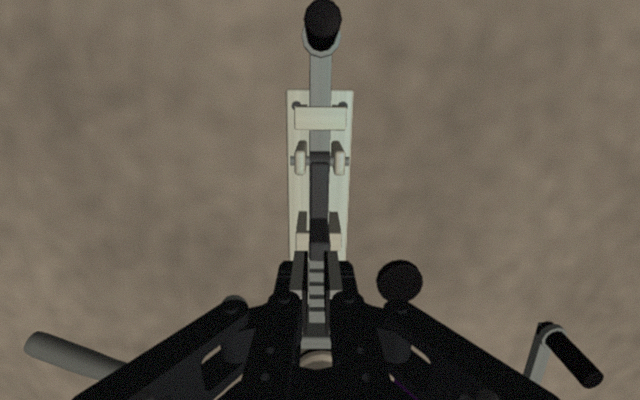

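Width 8.2 mm means the fingers missed the post. I'll check where the fingertips and the post project in the images.

Run:
```python
from h import *
s,f=wrist();t=s['tcp_pos']
for n,p in [('tcp',t),('grasp',t+[0,0,.019]),('posttop',(.597,.016,.098)),('postgrip',(.597,.016,.084)),('postbot',(.597,.016,.058)),('knobtop',(.481,.007,.09)),('knobbot',(.481,.007,.046))]: print(n,proj(f,np.array(p)).round(1))
b=grab_frame('top');a=grab_frame('scene')
for g in (a,b): print(proj(g,t),proj(g,t+[0,0,.019]))
A=a['pixels'][90:300,250:390];B=b['pixels'][125:335,250:390]
im=np.hstack([cv2.resize(A,None,fx=2.8,fy=2.8,interpolation=2),cv2.resize(B,None,fx=2.8,fy=2.8,interpolation=2)])
cv2.imwrite('pics/crop2.png',im[:,:,::-1])
w=f['pixels'][180:330,240:400];cv2.imwrite('pics/w4c.png',cv2.resize(w,None,fx=4,fy=4,interpolation=2)[:,:,::-1])
```

```text
tcp [317.  235.7]
grasp [317.1 249.9]
posttop [317.1 251.7]
postgrip [317.  240.5]
postbot [316.8 223.3]
knobtop [319.5  17.5]
knobbot [318.6  34.6]
[317.38809981 178.69431272] [317.30992911 172.26998854]
[315.37952163 235.21511411] [315.24024878 233.80792964]
```

View pics/crop2.png

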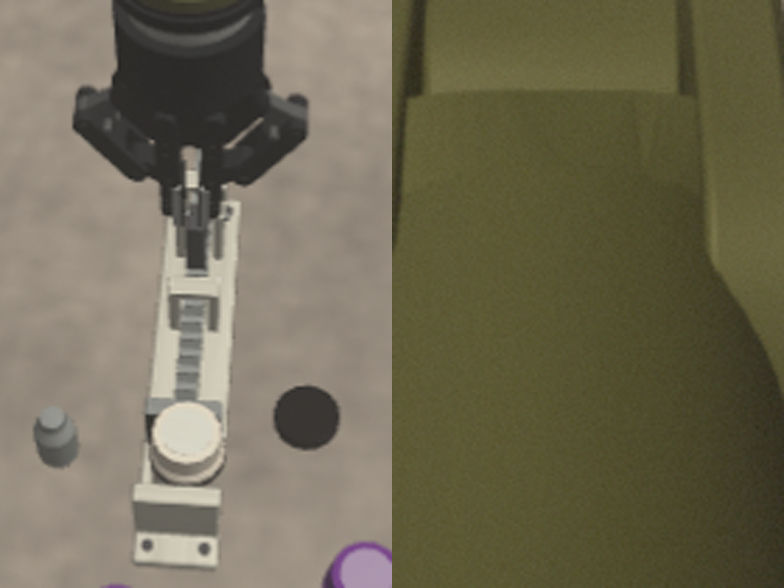

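View pics/w4c.png

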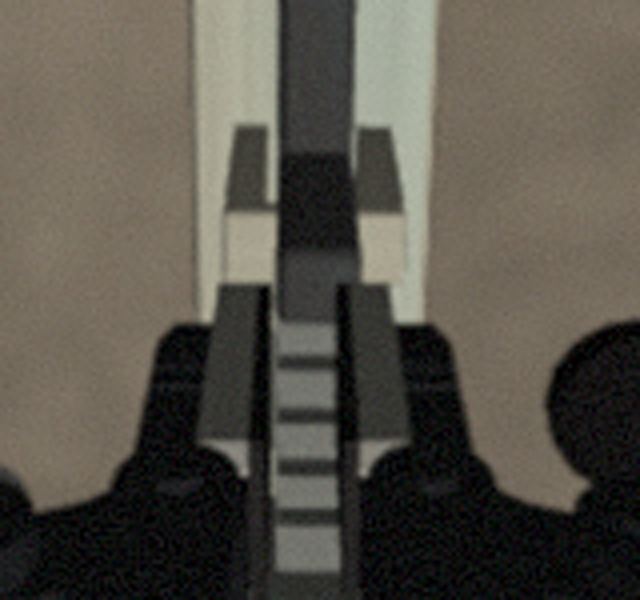

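Run:
```python
from h import *
a=grab_frame('scene');s=sense();t=s['tcp_pos'];print(s['time'])
for n,p in [('tcp',t),('tcp-11',t+[-.011,0,0]),('grasp',t+[0,0,.019]),('posttop',(.597,.016,.098)),('postbot',(.597,.016,.058)),('knobtop',(.481,.007,.09))]: print(n,(proj(a,np.array(p))-[285,130])*10)
im=cv2.resize(a['pixels'][130:190,285:350],None,fx=10,fy=10,interpolation=2)
cv2.imwrite('pics/s4c.png',im[:,:,::-1])
```

```text
5.425
tcp [323.91195502 486.94914334]
tcp-11 [333.05646352 435.8403357 ]
grasp [323.13095397 422.71154684]
posttop [323.35257609 387.55050014]
postbot [324.96036111 522.02713156]
knobtop [366.68483898 -94.36498136]
```

View pics/s4c.png

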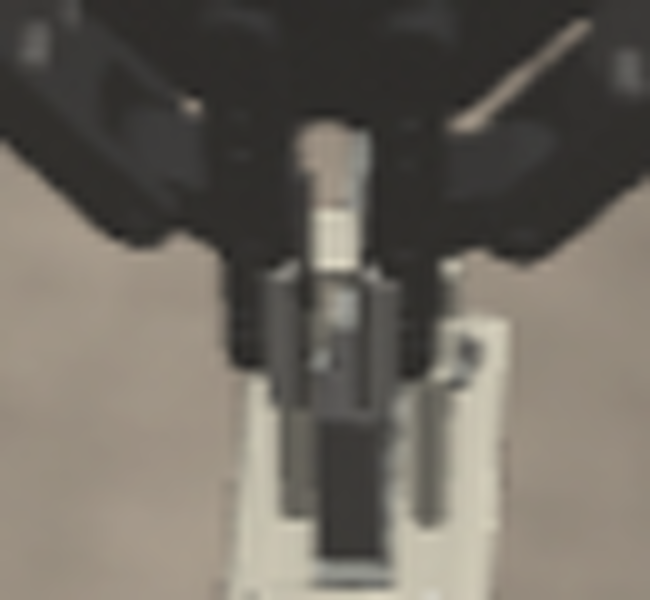

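Both pictures show the pad ends level with or above the post's top, about 3-4 cm higher than the reported TCP suggests. The fingers therefore closed above the post. I'll open, lower in small steps, and judge against the pictures.

move_arm --series '[[[0, 0.2, 0, 0, 0, 0, 3.6], [0, 0, 0, 0, 0, 0, 3.6], [-0.1, 0, -1, 0, 0, 0, 3.6], [0, 0, 0, 0, 0, 0, 3.6]]]'

```text
time: 5.92
tcp_pos: [0.598, 0.0185, 0.0612]
tool_rot: [0.0, 0.676, 0.737, 0.001]
force: [0.5, -0.5, 0.6]
width: 0.0357
```

```bash
cat > look.py <<'E'
from h import *
import sys
n=sys.argv[1]
s,f=wrist();a=grab_frame('scene')
print(s['time'],s['tcp_pos'],s['tool_rot'],s['width'],s['force'])
A=cv2.resize(a['pixels'][120:200,280:360],None,fx=5,fy=5,interpolation=2)
W=cv2.resize(f['pixels'][200:300,270:370],None,fx=4,fy=4,interpolation=2)
cv2.imwrite(f'pics/{n}.png',np.hstack([A,W])[:,:,::-1])
E
python3 look.py l1
```

```text
5.925 [0.59801462 0.01853574 0.06119507] [3.19157032e-04 6.75892321e-01 7.36999737e-01 9.25706474e-04] 0.03570909033761674 [ 0.51959583 -0.52218823  0.55706691]
```

View pics/l1.png

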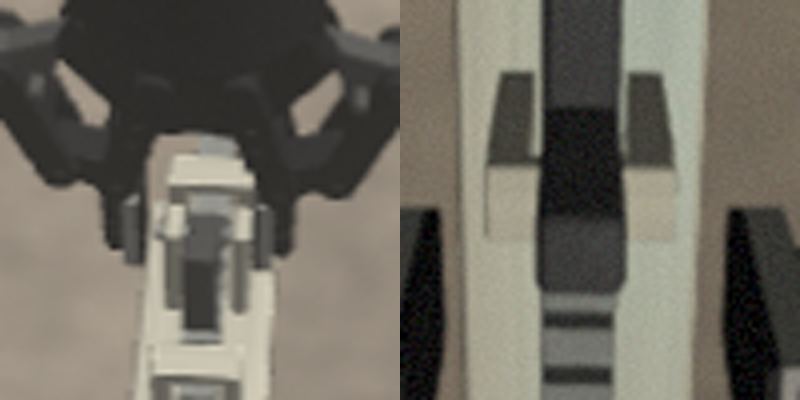

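move_arm --series '[[[0, 0, -0.8, 0, 0, 0, 3.6], [0, 0, -0.7, 0, 0, 0, 3.6], [0, 0, 0, 0, 0, 0, 3.6]]]'

```text
time: 6.4
tcp_pos: [0.5989, 0.0184, 0.0461]
tool_rot: [0.001, 0.676, 0.737, 0.002]
force: [0.4, -0.0, 0.9]
width: 0.0358
```

```bash
python3 look.py l2
```

```text
6.4 [0.59893039 0.01837458 0.04609814] [0.00096702 0.67599136 0.73690724 0.00156752] 0.03583511596653935 [ 3.76665687e-01 -1.42111929e-04  8.50791261e-01]
```

View pics/l2.png

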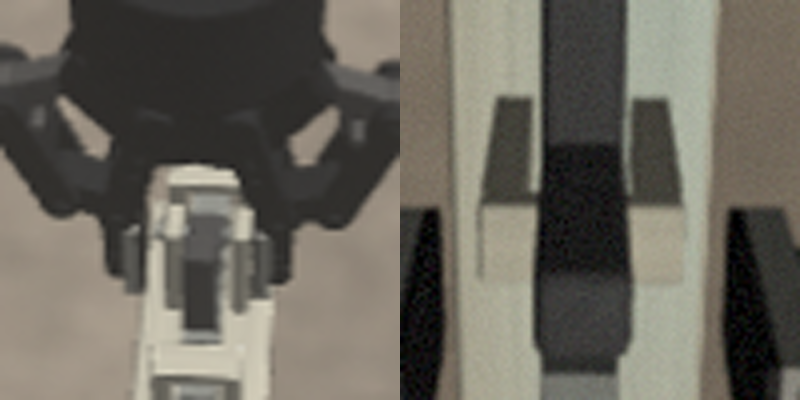

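Now the tips are about 13 mm below the post's top and centred to within about 1 mm (pads' mid col 584, post col 582 in the crop). I'll go a bit lower, then close.

move_arm --series '[[[-0.2, 0, -0.8, 0, 0, 0, 3.6], [0, 0, 0, 0, 0, 0, 3.6], [0, 0, 0, 0, 0, 0, 0.8], [0, 0, 0, 0, 0, 0, 0.8], [0, 0, 0, 0, 0, 0, 0.8], [0, 0, 0, 0, 0, 0, 0.8]]]'

```text
time: 7.25
tcp_pos: [0.5975, 0.0182, 0.0387]
tool_rot: [0.001, 0.676, 0.737, 0.002]
force: [-0.2, 0.4, -0.6]
width: 0.0103
```

```bash
python3 look.py l3
```

```text
7.25 [0.5974727  0.01815451 0.03867358] [0.0014857  0.67621987 0.73669513 0.0021828 ] 0.010268596743618992 [-0.23362719  0.43694277 -0.55682758]
```

View pics/l3.png

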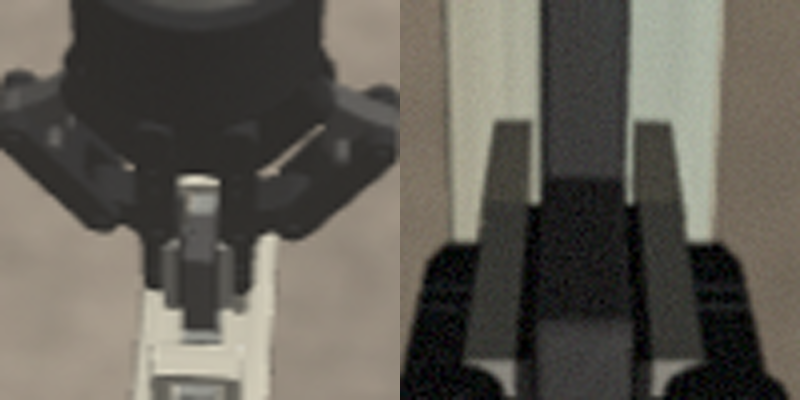

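move_arm --series '[[[0, 0, 0, 0, 0, 0, 0], [0, 0, 0, 0, 0, 0, 0]]]'

```text
time: 7.6
tcp_pos: [0.5975, 0.0181, 0.0387]
tool_rot: [0.002, 0.676, 0.737, 0.002]
force: [0.4, 0.9, 0.0]
width: 0.011
```

The fingers have stopped on the post at 11 mm. I'll swing the pawl along its arc.

move_arm --series '[[[-0.3, -0.02, 0.3, 0, 0, 0, 0], [-0.3, -0.03, 0.27, 0, 0, 0, 0], [-0.35, -0.03, 0.25, 0, 0, 0, 0], [-0.35, -0.03, 0.22, 0, 0, 0, 0], [-0.38, -0.03, 0.2, 0, 0, 0, 0], [-0.38, -0.03, 0.16, 0, 0, 0, 0]]]'

```text
time: 8.35
tcp_pos: [0.5789, 0.0166, 0.052]
tool_rot: [0.005, 0.676, 0.737, 0.004]
force: [4.3, 0.3, -8.7]
width: 0.0102
```

```bash
python3 look.py l4
```

```text
8.35 [0.57893681 0.01656617 0.05195667] [0.00450561 0.67615572 0.73673124 0.00449648] 0.010155994138620306 [ 4.26791617  0.26112079 -8.68427603]
```

View pics/l4.png

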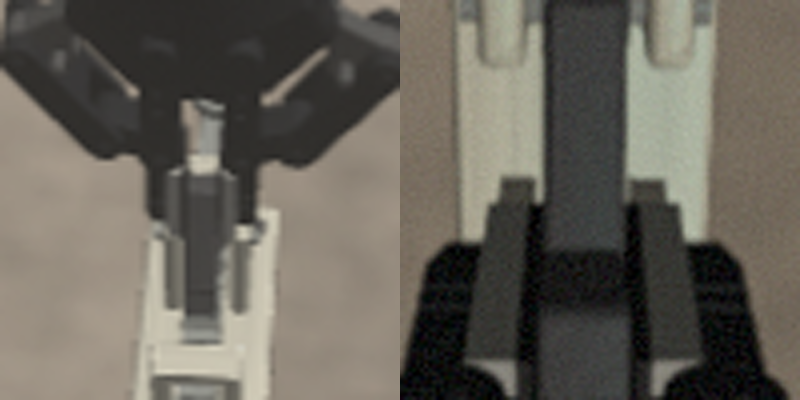

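The pawl is turning with the fingers: the post's near face is foreshortening and the force is about 10 N. I'll continue.

move_arm --series '[[[-0.4, -0.03, 0.14, 0, 0, 0, 0], [-0.4, -0.03, 0.12, 0, 0, 0, 0], [-0.42, -0.03, 0.08, 0, 0, 0, 0], [-0.42, -0.03, 0.05, 0, 0, 0, 0], [-0.42, -0.03, 0.02, 0, 0, 0, 0], [-0.42, -0.03, -0.02, 0, 0, 0, 0], [-0.3, -0.02, -0.03, 0, 0, 0, 0]]]'

```text
time: 9.32
tcp_pos: [0.554, 0.0146, 0.0572]
tool_rot: [0.008, 0.676, 0.737, 0.007]
force: [5.6, 0.4, -8.7]
width: 0.0098
```

```bash
python3 look.py l5
```

```text
9.325 [0.55396775 0.0146168  0.05719347] [0.00753876 0.67597306 0.73685119 0.0073427 ] 0.009785986997267857 [ 5.5712125   0.41029387 -8.69152067]
```

View pics/l5.png

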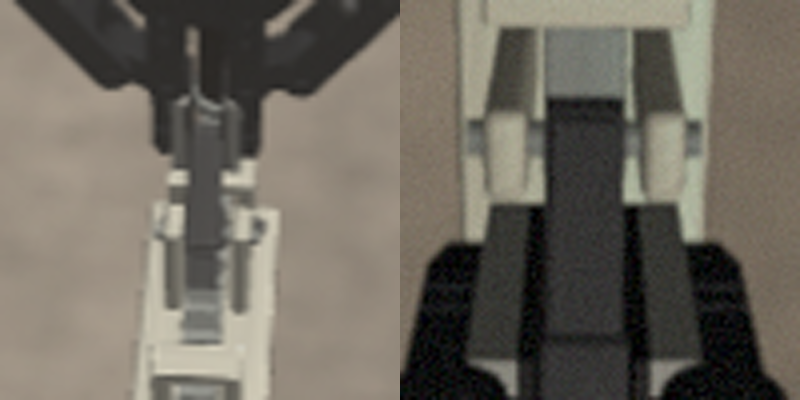

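move_arm --series '[[[0, 0, 0, 0, 0, 0, 4.5], [0, 0, 0, 0, 0, 0, 4.5], [0, 0, 1.5, 0, 0, 0, 4.5], [0, 0, 3, 0, 0.01, 0, 4.5], [0, 0, 2, 0, 0.01, 0, 4.5], [-2.5, -0.2, 0, 0, 0, 0, 4.5], [-2.5, -0.2, 0, 0, 0, 0, 4.5], [-2, -0.2, 0, 0, 0, 0, 4.5], [0, 0, 0, 0, 0, 0, 4.5]]]'

```text
time: 10.55
tcp_pos: [0.4812, 0.0079, 0.1343]
tool_rot: [-0.001, 0.676, 0.737, 0.001]
force: [0.8, -0.2, 0.1]
width: 0.0452
```

Run:
```python
from h import *
s,f=wrist();save(f,'w6');a=grab_frame('scene');save(a,'s6')
print(s['time'],s['tcp_pos'],s['tool_rot'],s['width'],s['force'])
for q,z in [('pawl_grip',.103),('bar_grip',.07)]:
  for g in (f,a):
    for d in mark_of(g,q)[:1]: print(q,d['pixel'],d['p'],atz(ray(g,d['pixel']),z))
A=cv2.resize(a['pixels'][90:260,260:400],None,fx=3.4,fy=3.4,interpolation=2)
cv2.imwrite('pics/s6c.png',A[:,:,::-1])
```

```text
10.55 [0.48116771 0.00790523 0.1343328 ] [-6.15472776e-04  6.76201708e-01  7.36715043e-01  1.34782063e-03] 0.04515955824236511 [ 0.82278756 -0.20231816  0.13830823]
pawl_grip [314.0, 314.7] 0.81 [0.56703527 0.0131051  0.103     ]
pawl_grip [322.2, 152.4] 0.61 [0.56503145 0.01978552 0.103     ]
bar_grip [323.0, 129.1] 0.87 [0.48391657 0.00994989 0.07      ]
```

View pics/w6.png

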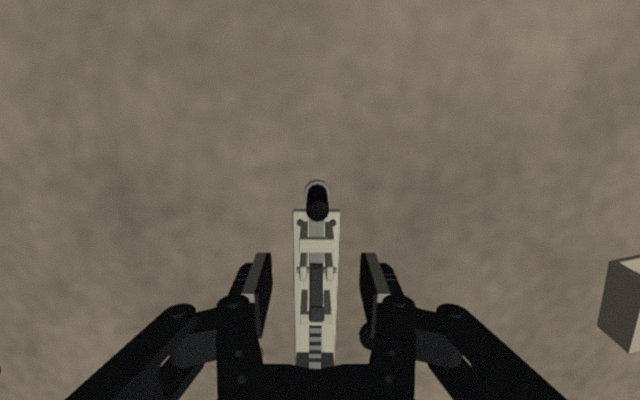

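View pics/s6c.png

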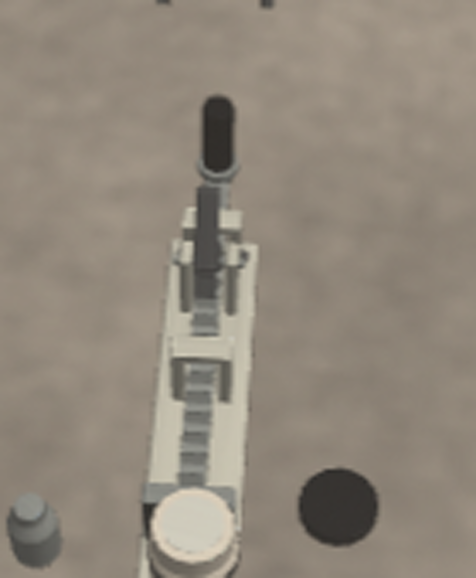

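The pawl stays up after release; the scene view shows the post standing tall at crop (207,190-270). The knob lies beneath the gripper, so I'll descend onto it.

move_arm --series '[[[0, 0.1, -2.5, 0, 0, 0, 4.5], [0, 0, -2.5, 0, 0, 0, 4.5], [0, 0, -2, 0, 0, 0, 4.5], [0, 0, 0, 0, 0, 0, 4.5]]]'

```text
time: 11.35
tcp_pos: [0.4838, 0.009, 0.061]
tool_rot: [-0.0, 0.676, 0.737, -0.0]
force: [-0.1, -0.7, -0.0]
width: 0.0446
```

```bash
sed -i 's/120:200,280:360/100:180,280:360/; s/200:300,270:370/200:340,250:390/; s/fx=4,fy=4/fx=2.857,fy=2.857/' look.py; python3 look.py l7
```

```text
11.35 [0.48379474 0.00903642 0.06095704] [-1.84854668e-04  6.76070950e-01  7.36836491e-01 -1.48334391e-04] 0.04460410900986925 [-0.0725152  -0.73700616 -0.04579931]
```

View pics/l7.png

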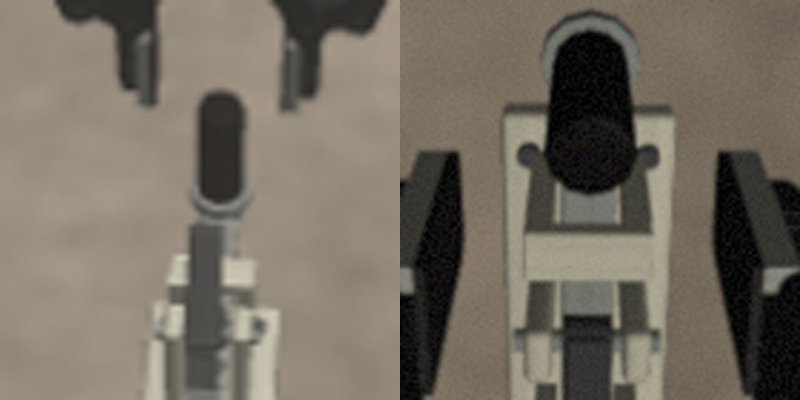

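move_arm --series '[[[-0.2, 0, -1.3, 0, 0, 0, 4.5], [0, 0, -1.3, 0, 0, 0, 4.5], [0, 0, -0.9, 0, 0, 0, 4.5], [0, 0, 0, 0, 0, 0, 4.5]]]'

```text
time: 11.95
tcp_pos: [0.4845, 0.0094, 0.0269]
tool_rot: [0.002, 0.676, 0.737, 0.002]
force: [0.1, 0.1, -0.3]
width: 0.0449
```

```bash
python3 look.py l8
```

```text
11.95 [0.48452913 0.00941444 0.02691622] [0.00167027 0.67601455 0.7368823  0.00245228] 0.04488278239810855 [ 0.05682015  0.12600729 -0.28362318]
```

View pics/l8.png

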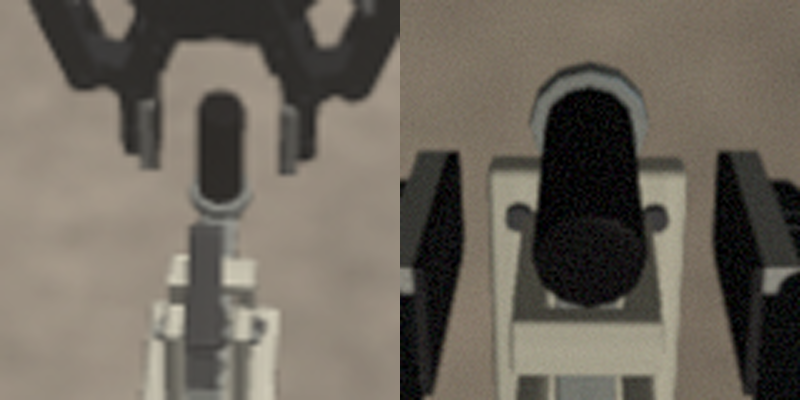

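move_arm --series '[[[-0.2, 0, -0.3, 0, 0, 0, 4.5], [0, 0, 0, 0, 0, 0, 1], [0, 0, 0, 0, 0, 0, 1], [0, 0, 0, 0, 0, 0, 1], [0, 0, 0, 0, 0, 0, 1], [0, 0, 0, 0, 0, 0, 1]]]'

```text
time: 12.8
tcp_pos: [0.484, 0.0096, 0.0256]
tool_rot: [0.003, 0.676, 0.737, 0.004]
force: [-0.9, -0.4, 0.2]
width: 0.016
```

move_arm --series '[[[-0.5, -0.04, 0, 0, 0, 0, 1], [-0.6, -0.05, 0, 0, 0, 0, 1], [-0.6, -0.05, 0, 0, 0, 0, 1], [-0.6, -0.05, 0, 0, 0, 0, 1], [-0.6, -0.05, 0, 0, 0, 0, 1], [-0.6, -0.05, 0, 0, 0, 0, 1]]]'

```text
time: 13.55
tcp_pos: [0.4476, 0.0068, 0.0256]
tool_rot: [0.003, 0.676, 0.737, 0.005]
force: [2.7, 0.3, -1.5]
width: 0.0164
```

Run:
```python
from h import *
a=grab_frame('scene')
A=cv2.resize(a['pixels'][80:300,260:400],None,fx=2.7,fy=2.7,interpolation=2)
cv2.imwrite('pics/s9c.png',A[:,:,::-1]);print(sense()['q'])
```

```text
[-0.43179631  0.03887233  0.36681916  2.148154   -0.01950653  0.94698317
  1.60304125]
```

View pics/s9c.png

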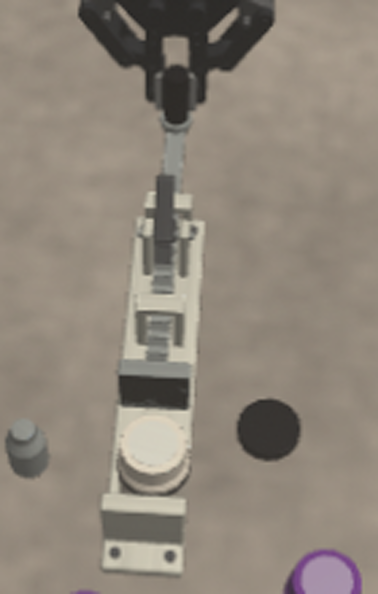

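The bar is sliding at 2.7 N with the barrel in place. I'll continue toward the stop.

move_arm --series '[[[-0.6, -0.05, 0, 0, 0, 0, 1], [-0.6, -0.05, 0, 0, 0, 0, 1], [-0.6, -0.05, 0, 0, 0, 0, 1], [-0.5, -0.04, 0, 0, 0, 0, 1]]]'

```text
time: 14.1
tcp_pos: [0.4223, 0.0049, 0.0256]
tool_rot: [0.003, 0.676, 0.737, 0.005]
force: [2.4, 1.2, -1.7]
width: 0.0163
```

Run:
```python
from h import *
s=sense();print(s['q'].round(3) if hasattr(s['q'],'round') else s['q'],s['force'])
```

```text
[-0.435 -0.018  0.362  2.201  0.005  0.946  1.581] [ 2.36311585  1.20167696 -1.66940713]
```

move_arm --series '[[[-0.4, -0.03, 0, 0, 0, 0, 1], [-0.3, -0.02, 0, 0, 0, 0, 1], [-0.2, -0.02, 0, 0, 0, 0, 1]]]'

```text
time: 14.48
tcp_pos: [0.4143, 0.0043, 0.0257]
tool_rot: [0.004, 0.676, 0.737, 0.006]
force: [10.2, 1.4, -11.6]
width: 0.0167
```

The bar has travelled about 70 mm and the force has risen to 10 N, so it is at the stop. I'll release and rise clear.

move_arm --series '[[[0, 0, 0, 0, 0, 0, 4.5], [0, 0, 0, 0, 0, 0, 4.5], [0, 0, 0, 0, 0, 0, 4.5], [0, 0, 2, 0, 0, 0, 4.5], [0, 0, 3, 0, 0, 0, 4.5], [0, 0, 3, 0, 0, 0, 4.5], [0, 0, 3, 0, 0, 0, 4.5], [0, 0, 0, 0, 0, 0, 4.5]]]'

```text
time: 15.48
tcp_pos: [0.4113, 0.0032, 0.1386]
tool_rot: [0.003, 0.676, 0.737, 0.004]
force: [0.5, 0.1, -0.3]
width: 0.0448
```

Run:
```python
from h import *
a=grab_frame('scene');s,f=wrist();print(s['tcp_pos'],s['force'])
for q,z in [('pawl_grip',.1),('bar_grip',.07),('barrel_mid',.045)]:
    print(q,[(d['pixel'],round(d['p'],2),atz(ray(a,d['pixel']),z).round(3)) for d in mark_of(a,q)[:1]])
A=cv2.resize(a['pixels'][80:300,260:400],None,fx=2.7,fy=2.7,interpolation=2)
W=cv2.resize(f['pixels'][180:400,210:430],(594,594),interpolation=2)
cv2.imwrite('pics/fin.png',np.hstack([A,W])[:,:,::-1][:,:800])
```

```text
[0.41017592 0.00303168 0.13721832] [-0.72892259  0.54519503  0.2947347 ]
pawl_grip [([323.1, 150.8], 0.81, array([0.559, 0.021, 0.1  ]))]
bar_grip [([326.5, 100.1], 0.65, array([0.408, 0.006, 0.07 ]))]
barrel_mid [([375.9, 303.5], 0.94, array([0.8  , 0.137, 0.045]))]
```

View pics/fin.png

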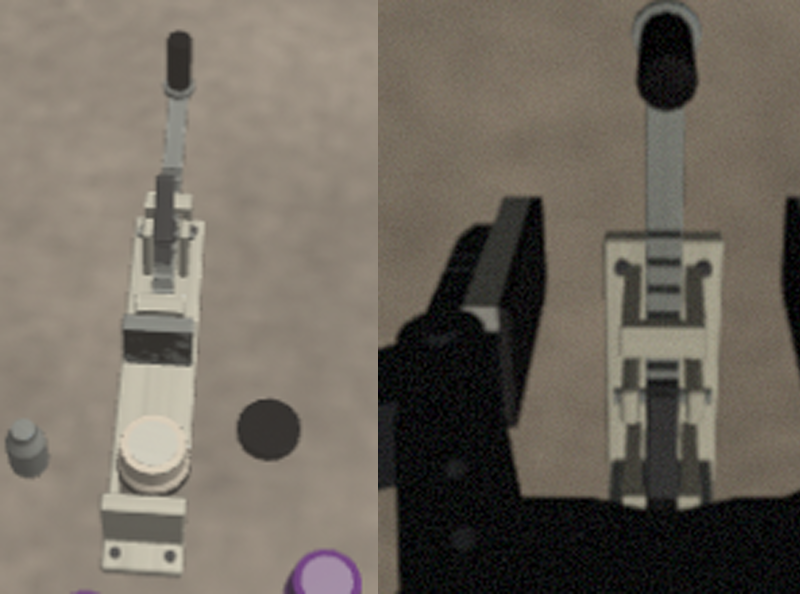

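The pawl is still up at crop (163,180-250). The jaw is back against the guide at (158,340), the barrel is upright in its place at (153,450), and the knob is free at (179,60). The gripper is clear above, so I'm handing in.

```bash
python3 -c "
from bench import *
print(finish_job())"
```

```text
the job is handed in; nothing more can be done
None
```

The job is done and handed in at about 15.6 s: the pawl is up, the bar is drawn back, and the barrel is still standing in its place.

**Pawl:** I gripped the steel post and swung it up along its arc, then released it. It stayed up. From the images I put it at about 0.6 to 0.9 rad, well past the 0.2 rad needed to clear the teeth.

**Bar:** I then drew it back by its knob about 70 mm. The pull force rose from about 2.5 N to 10 N there, so it reached its stop. I released the knob and lifted the gripper clear.

**Last checks:** The final pictures show the pawl up, the jaw well clear, the barrel upright where it was, and nothing touching the robot. Wrist forces stayed low, about 15 N at most in the readings.

**What failed or disagreed:**
- My first close on the post missed. The fingertips were about 4 cm higher than the reported TCP height suggested, so I lowered the gripper by the pictures and gripped it on the second try.
- The scene camera placed things 4 to 8 mm farther in y than the wrist and top cameras.
- In the last check the network reported a purple look-alike as the barrel, so I judged the barrel by eye.

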